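Unclip the T-perch from the budgie play stand

ROBOT

A 6-joint arm with a two-finger parallel gripper is mounted at the origin on the work surface. World frame = base frame: x ahead of the robot, y to its left, z up, the work surface at z = 0. Lengths are in m, angles in rad, forces in N, time in s.
With the tool pointing down it reaches from about 0.375 to 0.75 m from the base axis. Payload 9 kg.
Tool frame: the origin (TCP) lies between the finger pads; the fingertips stand 17 mm ahead of it and the grasp point (between the pads) lies 2 mm behind it (bot.nose_length is the distance from the TCP to the fingertips, in m); z points along the fingers, y is the line along which they close (so a half turn about z gives the same grasp; the last joint's range is limited). The gripper opens to 85 mm and grips with 20 to 120 N. Pads are 22 mm wide; open, the fingers measure 114 mm over their backs; the gripper's body (76 mm by 85 mm) begins 54 mm behind the grasp point. The pads swing forward as they close: fully open they stand 13 mm farther back than shut.
Start: joints at [1.044, 0.104, 0.097, 1.564, 0, 1.353], TCP at [0.182, 0.572, 0.248] pointing down, gripper open.
Joint ranges: [-2.99, 2.99], [-0.84, 1.86], [-1.1, 1.16], [-1.84, 2.11], [-1.51, 1.56], [-3.14, 3.14]. Speed limits (rad/s): [2.22, 2.22, 2.57, 3.14, 3.14, 3.14].

INTERFACE

Orientations are given as a rotation vector (axis times angle).
In Python, from rig import bot, viewer, hand_in gives the robot as it stands.
- The arm moves only by the tool send_rows, never from a script. Its argument "targets" is a list of rows, each an object with "slide": the shift along the tool's x, y, z in m, a list of three; "rotation": the turn, a rotation vector about the tool's x, y, z in rad, a list of three. A call has 1 to 8 rows; each row shifts and turns the commanded pose from where the row before left it, along the tool's axes as they then stand; what a row does not reach is not made up. A row lasts 1/12 s, in which the tool goes at most 41.7 mm and 7.16 degrees, less where a joint would pass 70% of its speed; a pose out of reach is approached as far as the arm can. A call with a gripper value outside its range is refused whole. "grip" is the opening, from 0 (shut) to 1 (fully open), set as the call begins (left out, the last holds). The fingers move at their own pace and stop on an object; "newtons" is the grip in N (left out, the last holds). Time passes only in rows, so rows that do not move let the fingers close. It gives the time, the measured TCP pose, the force, the opening and the grip force at its end, in the units of the state.
- bot.sense(): the state, without advancing time (a new reading comes with each control period).
- viewer.snapshot(name): name is "scene" or "top" or "wrist"; returns the picture (420x560x3 uint8, red, green, blue); there is no depth.
- viewer.get_calibration(name): a dict with "K" (3x3 intrinsics, pixels), "dist_coeffs" ([k1, k2, p1, p2, k3] as OpenCV has them; the pictures are not rectified), "rvec" (rotation vector, rad) and "tvec" (3), from world to camera coordinates, as OpenCV has them. Camera axes: x right, y down, z forward; pixel columns grow to the right and rows downward; lengths in m; the calibration is good to about 2 mm. A picture is of the moment at which its call begins: read the wrist's pose just before it. get_calibration takes no time and is no camera call; for the wrist camera it gives the pose at the moment of the call.
- hand_in(): hands the job in; it is judged then, once.
Trained networks look in the newest picture that a camera, given by its name, has taken for a name from the list of things; names that differ only in an ending like _2 or _b are one class to them, and where a whole thing is asked for, a point or a joint stands for the part that bears it (a point fixed in the world has none). Each returns a list of dicts, best first, with "conf" (0 to 1); they miss things now and then, are a little off and sometimes report something else, mostly with a low value. They report only what shows in the picture. A call takes as long as a camera call. They do not tell look-alikes from the thing itself.
- viewer.trace(camera, thing): "region" (420x560 bool, what is visible of it).
- viewer.place_of(camera, thing): "at" ([x, y, z] in m, in the coordinates of the camera as it stood for that picture, good to about 4 mm: a listed point, or the origin of a listed thing).
The state is a dict: "time": time; "q": joint angles; "joint_vel": joint speeds; "joint_torque": joint torques, N m; "ee_pos": TCP position; "tool_rot": TCP orientation; "force": force on the tool from outside, world axes, zero at the start; "ft_torque": the same for the moment, N m; "width": opening from 0.0 (shut) to 1.0 (fully open); "gripper_force": force on a finger pad.
Only numpy, scipy, OpenCV 4.12 (cv2) and the standard library are available. Lean on these libraries where they do the work, as an engineer would, in place of code of your own. Each camera call takes 0.05 s, during which the arm holds its last target. There are 200 camera calls.

TASK

The T-perch on the budgies' play stand needs washing: hold in the release button on its clip while you pull it straight up out of its socket. Then set it down in the beige ramekin, without dropping it from above the rim, and leave it there with the ramekin standing upright.

Things in the scene. Friction and masses are not known exactly. Their poses are not given: they have to be found in the camera images.
- perch: T-perch, 70 g: grey plastic clip topped by a bamboo crossbar (12 dia x 70 mm along y, z 70-82). Origin: centre of plug underside, z up. Plug 20x20 mm, z 0-25; handle 28x28, z 25-70. In any of 3 sockets 90 mm apart along its y on a fixed off-white stand, 90x270 mm, 34 high; origin then 9 mm above table. The other two clips are alike but carry a hoop or a steel spike, 112 mm above table at most.
- perch_button_face (a point): Middle of the outer face of the perch's release button, which is only on the handle's +x side: ridged grey pad 18 mm wide (y), 34 mm tall (z 32-66 of the perch), standing 8 mm out of the handle. At rest this point is at x 22, z 49 mm of the perch. Button plus handle measure 36 mm along x, 29 mm when pressed. Axes as the perch's.
- perch_button (a joint): How far the perch's release button is pushed in, towards the perch's -x: 0 out, 0.007 m fully in. Spring: 2 N at first, 6 N fully in; it springs back. Squeezing button and opposite handle face together pushes it in. A tooth locks the plug in its socket (1 mm play a side) unless the button is in 0.005 m or more; raised 25 mm the plug is out.
- ramekin: Loose round beige ceramic ramekin, open on top, 116 mm across at the rim, 48 mm high, 0.4 kg, on the table. Wall 5 mm, inner floor 6 mm above its underside, inside about 98 mm across at the floor and 106 mm at the rim. Origin: centre of its underside, z up.
Not all that is in view belongs to the job. Leave any yellow look-alike of the ramekin alone.

How it is judged:
On the way, in this order (a step that is already met when the one before it is completed fails the run):
1. the release button is held in while the perch is still in its socket (value of joint perch_button above 0.0045 m and height (world z) of perch below 0.02 m), for 0.1 s.
2. the perch is pulled up clear of the stand with the button still held in (value of joint perch_button above 0.0045 m and height (world z) of perch above 0.04 m), for 0.1 s.
At the end, for the whole second after the job is handed in: The perch is at rest in the ramekin (standing, leaning or lying): the underside of its plug is within 55 mm of the ramekin's axis and less than 50 mm above the table, its button is within 75 mm of the axis, and the ramekin stands still on the table, within 7 degrees of upright (horizontal distance between perch and ramekin below 0.055 m and height (world z) of perch below 0.05 m and horizontal distance between perch_button_face and ramekin below 0.075 m and angle between ramekin's own z axis and vertical below 0.12 rad and height (world z) of ramekin below 0.01 m and linear speed of each of perch, ramekin below 0.02 m/s); the robot touches nothing.
It fails at once if the perch is let go with the underside of its plug more than 65 mm above the table (dropped from above the rim) (height (world z) of perch above 0.065 m and contact force between the fingers and perch below 0.05 N).
It also fails if it takes over 42 s, if anything falls off the work surface, if the arm or the gripper's body presses on something with over 40 N, if the wrist force passes 120 N, or if a joint passes its speed limit or range.

## Working session

There is one attempt and no reset: what is moved stays moved. The work goes in short steps, Python scripts to look and compute and a tool call to move; the robot and the scene stay as the last step left them, time stands still between calls to the robot, and variables do not carry over. Pictures are saved under pics/ and viewed, at most 10 in all, crops included, and the job is handed in when it is done.

Besides the shell and the picture viewer there is one more tool, called after "Request:" as name(argument=value, ...) on one line, values as JSON. send_rows: Moves the arm, as the interface text tells. Its arguments: {"type":"object","properties":{"targets":{"type":"array"},"grip":{"type":"number"},"newtons":{"type":"number"}},"required":["targets"]}

```bash
mkdir -p pics
cat > h.py <<'E'
import numpy as np, cv2
from rig import bot, viewer, hand_in
def cal(n):
    c=viewer.get_calibration(n); R=cv2.Rodrigues(np.array(c['rvec'],float))[0]
    return np.array(c['K']),np.array(c['dist_coeffs']),R,np.array(c['tvec'],float).ravel()
def w(n,p):
    K,d,R,t=cal(n); return R.T@(np.array(p)-t)
def px(n,P):
    K,d,R,t=cal(n); return cv2.projectPoints(np.array(P,float).reshape(-1,1,3),cv2.Rodrigues(R)[0],t,K,d)[0].reshape(-1,2)
def ray(n,uv,z):
    K,d,R,t=cal(n); u=cv2.undistortPoints(np.array(uv,float).reshape(-1,1,2),K,d).reshape(-1,2)
    D=np.c_[u,np.ones(len(u))]@R; o=-R.T@t; return o+D*((z-o[2])/D[:,2])[:,None]
def save(n,img): cv2.imwrite('pics/'+n,cv2.cvtColor(img,cv2.COLOR_RGB2BGR))
E
python3 - <<'E'
from h import *
ims=[]
for n in ['scene','top']:
    im=viewer.snapshot(n); ims.append(im)
    save(n+'0.png',im)
    for t in ['perch','perch_button_face','ramekin']:
        for r in viewer.place_of(n,t): 
            p=w(n,r['at']); print(n,t,round(r['conf'],2),p.round(3),px(n,p).round())
s=bot.sense();print(s['time'],s['ee_pos'],s['tool_rot'],s['width'],bot.nose_length)
E
```

```text
scene perch 0.56 [0.54  0.119 0.008] [[377. 240.]]
scene perch_button_face 0.6 [0.565 0.119 0.053] [[385. 234.]]
scene ramekin 0.79 [ 0.35  -0.318  0.   ] [[155. 211.]]
scene ramekin 0.58 [ 0.551 -0.284  0.001] [[177. 281.]]
top perch 0.61 [0.542 0.115 0.007] [[197. 179.]]
top perch_button_face 0.54 [0.565 0.122 0.055] [[189. 163.]]
top ramekin 0.77 [ 0.35  -0.319 -0.001] [[411. 271.]]
top ramekin 0.72 [ 0.547 -0.29   0.003] [[395. 175.]]
0.4 [0.1823142  0.57159124 0.24816861] [-4.83112634e-01 -3.10413472e+00  2.76657340e-04] 1.0001977588894087 0.017
```

View pics/scene0.png

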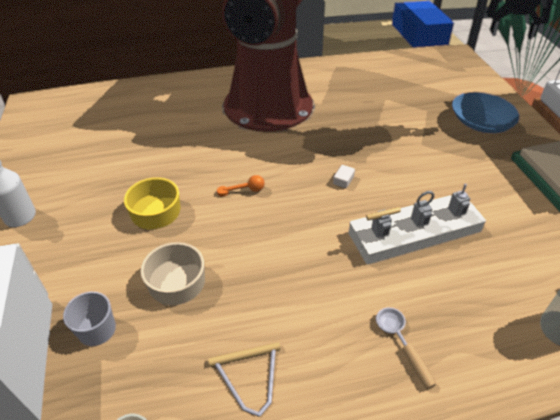

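View pics/top0.png

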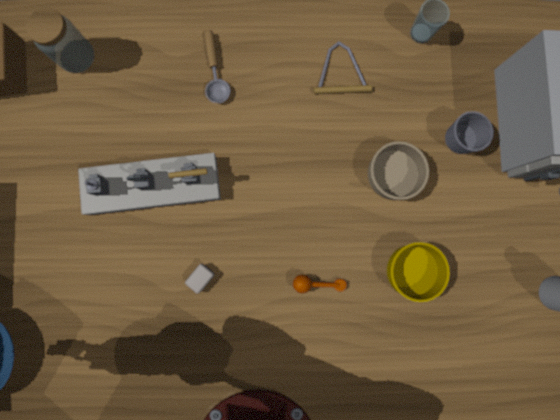

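The scene shows a stand with three clips. In the top picture they are the bamboo T-perch (187,173), the hoop (140,178) and the spike (95,183), and only the first has a bamboo bar. The other bamboo-coloured thing is the loose swing at (343,88). For the ramekin, the beige one is at top (400,172) and the yellow decoy at (419,272). Next I'll check the choice in a crop and measure the yaw.

Run:
```python
from h import *
im=viewer.snapshot('top'); 
for r in viewer.trace('top','perch')[:2]:
    ys,xs=np.where(r['region']); print(r['conf'],len(xs),xs.min(),xs.max(),ys.min(),ys.max())
# white stand mask
hsv=cv2.cvtColor(im,cv2.COLOR_RGB2HSV); m=((hsv[...,1]<45)&(hsv[...,2]>110)).astype(np.uint8)
m[:, :70]=0; m[:,230:]=0; m[:145]=0; m[220:]=0
c=max(cv2.findContours(m,0,2)[0],key=cv2.contourArea).reshape(-1,2)
P=ray('top',c,0.034)[:,:2].astype(np.float32)
print(cv2.minAreaRect(P))
b=cv2.boxPoints(cv2.minAreaRect(P));print(b)
# bar ends at z .085
hb=((hsv[...,0]>8)&(hsv[...,0]<30)&(hsv[...,1]>100)).astype(np.uint8)
a=cv2.resize(im[145:225,70:240],None,fx=4,fy=4,interpolation=2)
i2=viewer.snapshot('scene'); a2=cv2.resize(i2[175:265,340:495],(680,395),interpolation=2)
a2=a2[:270]
save('crop1.png',np.vstack([a,a2]))
```

```text
0.57 455 170 206 163 185
((0.5313940048217773, 0.2070140838623047), (0.09205983579158783, 0.2712998390197754), 6.244047164916992)
[[0.4708834  0.3368529 ]
 [0.5003909  0.06716251]
 [0.59190464 0.07717526]
 [0.5623971  0.34686565]]
```

View pics/crop1.png

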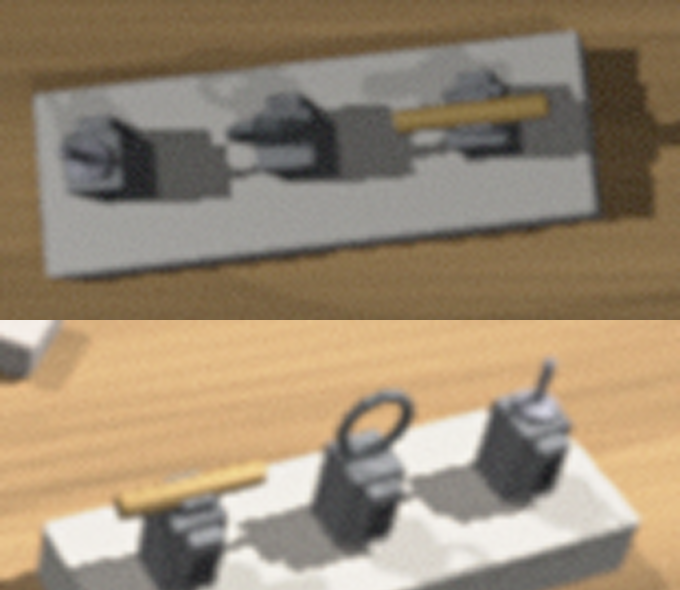

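The crop confirms it: the bamboo T-perch is in the -y end socket and its ridged button faces world +x. The stand fit (92x271 mm, yaw 6.24°) puts the socket at (0.541, 0.118), which agrees with the network. I'll turn 66° first, then move above it.

Request:
send_rows(targets=[{"slide": [0,0,0],"rotation": [0,0,0.1153]},{"slide": [0,0,0],"rotation": [0,0,0.1153]},{"slide": [0,0,0],"rotation": [0,0,0.1153]},{"slide": [0,0,0],"rotation": [0,0,0.1153]},{"slide": [0,0,0],"rotation": [0,0,0.1153]}], grip=1)

```text
time: 0.97
ee_pos: [0.1823, 0.5716, 0.2483]
tool_rot: [-1.354, -2.835, -0.0]
force: [-0.0, 0.0, 0.3]
width: 0.997
gripper_force: 0.0
```

Request:
send_rows(targets=[{"slide": [0,0,0],"rotation": [0,0,0.1153]},{"slide": [0,0,0],"rotation": [0,0,0.1153]},{"slide": [0,0,0],"rotation": [0,0,0.1153]},{"slide": [0,0,0],"rotation": [0,0,0.1153]},{"slide": [0,0,0],"rotation": [0,0,0.1153]}])

```text
time: 1.38
ee_pos: [0.1823, 0.5717, 0.2483]
tool_rot: [-2.104, -2.333, -0.0]
force: [-0.4, -0.3, -0.5]
width: 1.002
gripper_force: 0.0
```

Request:
send_rows(targets=[{"slide": [-0.0306,0.0192,0.0049],"rotation": [0,0,0]},{"slide": [-0.0306,0.0192,0.0049],"rotation": [0,0,0]},{"slide": [-0.0306,0.0192,0.0049],"rotation": [0,0,0]},{"slide": [-0.0306,0.0192,0.0049],"rotation": [0,0,0]},{"slide": [-0.0306,0.0192,0.0049],"rotation": [0,0,0]},{"slide": [-0.0306,0.0192,0.0049],"rotation": [0,0,0]},{"slide": [-0.0306,0.0192,0.0049],"rotation": [0,0,0]},{"slide": [-0.0306,0.0192,0.0049],"rotation": [0,0,0]}])

```text
time: 2.05
ee_pos: [0.3625, 0.3436, 0.2091]
tool_rot: [2.097, 2.339, 0.001]
force: [0.6, 0.1, 0.1]
width: 1.003
gripper_force: 0.0
```

Request:
send_rows(targets=[{"slide": [-0.0306,0.0192,0.0049],"rotation": [0,0,0]},{"slide": [-0.0306,0.0192,0.0049],"rotation": [0,0,0]},{"slide": [-0.0306,0.0192,0.0049],"rotation": [0,0,0]},{"slide": [-0.0306,0.0192,0.0049],"rotation": [0,0,0]},{"slide": [-0.0306,0.0192,0.0049],"rotation": [0,0,0]},{"slide": [-0.0306,0.0192,0.0049],"rotation": [0,0,0]},{"slide": [-0.0306,0.0192,0.0049],"rotation": [0,0,0]},{"slide": [-0.0306,0.0192,0.0049],"rotation": [0,0,0]}])

```text
time: 2.72
ee_pos: [0.5419, 0.1167, 0.1698]
tool_rot: [2.097, 2.339, 0.001]
force: [0.3, 0.5, 0.1]
width: 0.998
gripper_force: 0.0
```

```bash
cat > look.py <<'E'
from h import *
import sys
s=bot.sense();R=cv2.Rodrigues(np.array(s['tool_rot']))[0]
print(s['time'],s['ee_pos'].round(4) if hasattr(s['ee_pos'],'round') else s['ee_pos'],'ydir',R[:,1].round(3),'z',R[:,2].round(3),s['q'])
im=viewer.snapshot('wrist'); save(sys.argv[1]+'.png',im)
for t in sys.argv[2:]:
    for r in viewer.place_of('wrist',t)[:2]:
        p=w('wrist',r['at']); print(t,round(r['conf'],2),p.round(4),'tool offs',(R.T@(p-np.array(s['ee_pos']))).round(4),px('wrist',p).round())
E
python3 look.py w1 perch perch_button_face
```

```text
2.7167 [0.5419 0.1167 0.1698] ydir [0.994 0.109 0.001] z [ 0.001  0.    -1.   ] [-2.39122728e-02 -3.64468507e-02 -1.88382574e-01  1.41834529e+00
  1.09493399e-04  1.43808883e+00]
perch 0.64 [0.5447 0.1142 0.0091] tool offs [-0.0028  0.0025  0.1607] [[275. 203.]]
perch_button_face 0.58 [0.5605 0.122  0.0597] tool offs [0.0033 0.019  0.1101] [[299. 215.]]
```

View pics/w1.png

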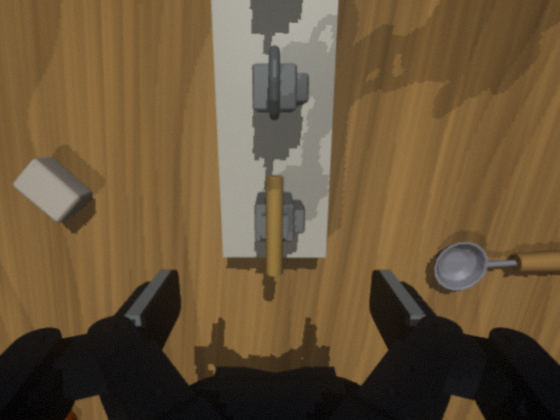

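The wrist view shows the perch bar running from (275,177) to (274,275) with the button at (299,220) on the +y tool side, and the stand in line with the tool. I'll turn those pixels into positions.

Run:
```python
from h import *
s=bot.sense();R=cv2.Rodrigues(np.array(s['tool_rot']))[0];o=np.array(s['ee_pos'])
for n,uv,z in [('bar a',(276,177),.085),('bar b',(274,275),.085),('btn top right',(304,220),.075),('handle left',(255,218),.079),('handle right',(294,218),.079),('stand corner',(223,257),.034),('stand corner',(327,256),.034)]:
    P=ray('wrist',[uv],z)[0]; print(n,P.round(4),(R.T@(P-o)).round(4))
```

```text
bar a [0.5399 0.153  0.085 ] [0.0366 0.0021 0.0842]
bar b [0.546  0.0824 0.085 ] [-0.0342  0.0007  0.0842]
btn top right [0.5633 0.1227 0.075 ] [0.004  0.0222 0.0942]
handle left [0.5285 0.1217 0.079 ] [ 0.0067 -0.0125  0.0902]
handle right [0.5556 0.1246 0.079 ] [0.0067 0.0147 0.0902]
stand corner [0.5022 0.0694 0.034 ] [-0.0425 -0.0441  0.1352]
stand corner [0.5928 0.0799 0.034 ] [-0.0416  0.0471  0.1352]
```

Bar and handle agree: the perch is at tool offset about (+1.5, +1) mm. I'll descend 110 mm.

Request:
send_rows(targets=[{"slide": [0.0015,0.0015,0.016],"rotation": [0,0,0]},{"slide": [0,0,0.016],"rotation": [0,0,0]},{"slide": [0,0,0.016],"rotation": [0,0,0]},{"slide": [0,0,0.016],"rotation": [0,0,0]},{"slide": [0,0,0.016],"rotation": [0,0,0]},{"slide": [0,0,0.014],"rotation": [0,0,0]},{"slide": [0,0,0.01],"rotation": [0,0,0]},{"slide": [0,0,0.006],"rotation": [0,0,0]}])

```text
time: 3.53
ee_pos: [0.5413, 0.1208, 0.0589]
tool_rot: [-2.095, -2.339, 0.001]
force: [-0.6, -0.6, 0.1]
width: 1.002
gripper_force: 0.0
```

Request:
send_rows(targets=[{"slide": [0,0,0],"rotation": [0,0,0]},{"slide": [0,0,0],"rotation": [0,0,0]},{"slide": [0,0,0],"rotation": [0,0,0]},{"slide": [0,0,0],"rotation": [0,0,0]},{"slide": [0,0,0],"rotation": [0,0,0]},{"slide": [0,0,0],"rotation": [0,0,0]},{"slide": [0,0,0],"rotation": [0,0,0]},{"slide": [0,0,0],"rotation": [0,0,0]}], grip=0.2, newtons=40)

```text
time: 4.2
ee_pos: [0.5425, 0.12, 0.0613]
tool_rot: [2.097, 2.339, 0.001]
force: [-5.7, -1.7, 9.2]
width: 0.323
gripper_force: 39.9
```

Request:
send_rows(targets=[{"slide": [0,0,0],"rotation": [0,0,0]},{"slide": [0,0,0],"rotation": [0,0,0]},{"slide": [0,0,0],"rotation": [0,0,0]}])

```text
time: 4.45
ee_pos: [0.5425, 0.12, 0.0613]
tool_rot: [2.097, 2.339, 0.0]
force: [-5.2, 0.1, 8.4]
width: 0.325
gripper_force: 39.9
```

```bash
python3 look.py w2 perch perch_button_face
python3 - <<'E'
from h import *
s=bot.sense();print(s['width']*85,s['force'],s['gripper_force'],s['ee_pos'])
E
```

```text
4.45 [0.5425 0.12   0.0613] ydir [0.994 0.109 0.001] z [ 0.001 -0.    -1.   ] [-1.77032101e-02  2.25477880e-02 -3.29291739e-01  1.21834488e+00
 -1.30457383e-04  1.44416058e+00]
perch 0.6 [0.5466 0.1165 0.0097] tool offs [-0.0039  0.0037  0.0516] [[279. 254.]]
26.932794031039222 [-5.81343135  0.29987579  9.17684555] 39.85301971435547 [0.54247598 0.11998057 0.06129291]
```

View pics/w2.png

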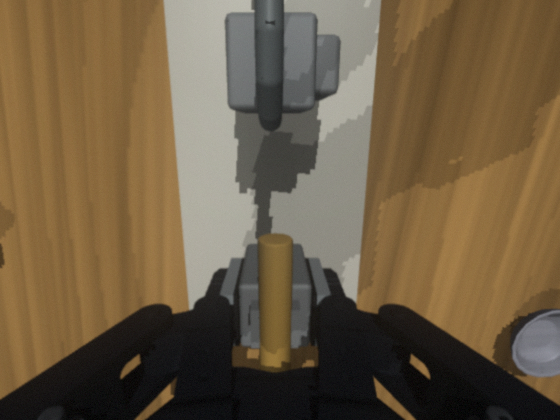

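The handle and button sit between the pads with the bar centred at (276,300), so the button is squeezed. I'll pull straight up.

Request:
send_rows(targets=[{"slide": [0,0,-0.004],"rotation": [0,0,0]},{"slide": [0,0,-0.006],"rotation": [0,0,0]},{"slide": [0,0,-0.007],"rotation": [0,0,0]},{"slide": [0,0,-0.007],"rotation": [0,0,0]},{"slide": [0,0,-0.007],"rotation": [0,0,0]},{"slide": [0,0,-0.009],"rotation": [0,0,0]}])

```text
time: 5.1
ee_pos: [0.5423, 0.12, 0.1006]
tool_rot: [-2.097, -2.339, -0.0]
force: [0.2, -0.1, -0.8]
width: 0.324
gripper_force: 39.4
```

Request:
send_rows(targets=[{"slide": [0,0,-0.012],"rotation": [0,0,0]},{"slide": [0,0,-0.015],"rotation": [0,0,0]},{"slide": [0,0,-0.015],"rotation": [0,0,0]},{"slide": [0,0,-0.015],"rotation": [0,0,0]},{"slide": [0,0,0],"rotation": [0,0,0]}])

```text
time: 5.52
ee_pos: [0.544, 0.12, 0.1611]
tool_rot: [2.095, 2.336, 0.005]
force: [-0.1, 0.8, -0.2]
width: 0.321
gripper_force: 39.5
```

```bash
python3 look.py w3 perch perch_button_face
python3 - <<'E'
from h import *
s=bot.sense();print(s['width']*85,s['force'],s['gripper_force'],s['ee_pos'])
ims=[]
for n in ['scene','top']:
    im=viewer.snapshot(n); ims.append(im)
    for t in ['perch','perch_button_face','ramekin']:
        for r in viewer.place_of(n,t): print(n,t,round(r['conf'],2),w(n,r['at']).round(4))
a=cv2.resize(ims[0][130:270,330:500],(510,420)); save('s3.png',a)
# ramekin rim fit in top image
rs=[viewer.trace('top','ramekin')]
for r in rs[0]:
    c=max(cv2.findContours(r['region'].astype(np.uint8),0,2)[0],key=cv2.contourArea)
    P=ray('top',c.reshape(-1,2),0.048)[:,:2].astype(np.float32)
    print('ramekin rim',cv2.fitEllipse(P))
E
```

```text
5.5167 [0.544  0.12   0.1611] ydir [0.994 0.109 0.005] z [ 0.005  0.    -1.   ] [-1.76931276e-02 -3.18002683e-02 -1.99782643e-01  1.39766193e+00
  1.16811056e-04  1.44407171e+00]
perch 0.64 [0.547  0.1151 0.1031] tool offs [-0.0052  0.0021  0.0579] [[279. 254.]]
27.407518698498404 [ 0.00107377 -0.7796313  -1.03100358] 39.46779817342758 [0.54223878 0.12004969 0.15660126]
scene perch 0.87 [0.5445 0.1212 0.1064]
scene ramekin 0.93 [ 5.509e-01 -2.855e-01  4.000e-04]
scene ramekin 0.86 [ 0.3494 -0.3186  0.0004]
top perch 0.76 [0.5448 0.1176 0.1015]
top ramekin 0.96 [ 0.3524 -0.319  -0.0009]
top ramekin 0.62 [0.545  0.1176 0.1034]
ramekin rim ((0.5482687950134277, -0.2839847803115845), (0.11264073103666306, 0.12315618246793747), 33.355613708496094)
ramekin rim ((0.35229936242103577, -0.3162888288497925), (0.11034796386957169, 0.12235850840806961), 173.74310302734375)
```

View pics/s3.png

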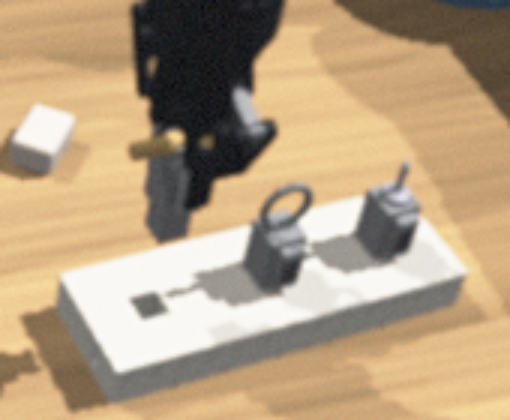

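The perch is out of its socket (empty hole at (150,303)) and hangs straight in the grip. Next I'll carry it over the beige ramekin at about (0.549, -0.285).

Request:
send_rows(targets=[{"slide": [-0.0335,-0.0031,0],"rotation": [0,0,0]},{"slide": [-0.0335,-0.0031,0],"rotation": [0,0,0]},{"slide": [-0.0335,-0.0031,0],"rotation": [0,0,0]},{"slide": [-0.0335,-0.0031,0],"rotation": [0,0,0]},{"slide": [-0.0335,-0.0031,0],"rotation": [0,0,0]},{"slide": [-0.0335,-0.0031,0],"rotation": [0,0,0]}])

```text
time: 6.62
ee_pos: [0.5455, -0.0834, 0.157]
tool_rot: [2.097, 2.339, 0.0]
force: [1.4, -0.2, -0.2]
width: 0.324
gripper_force: 39.5
```

Request:
send_rows(targets=[{"slide": [-0.0335,-0.0031,0],"rotation": [0,0,0]},{"slide": [-0.0335,-0.0031,0],"rotation": [0,0,0]},{"slide": [-0.0335,-0.0031,0],"rotation": [0,0,0]},{"slide": [-0.0335,-0.0031,0],"rotation": [0,0,0]},{"slide": [-0.0335,-0.0031,0],"rotation": [0,0,0]},{"slide": [-0.0335,-0.0031,0],"rotation": [0,0,0]},{"slide": [0,0,0],"rotation": [0,0,0]},{"slide": [0,0,0],"rotation": [0,0,0]}])

```text
time: 7.28
ee_pos: [0.5486, -0.2852, 0.1564]
tool_rot: [-2.1, -2.336, -0.0]
force: [-0.4, 0.9, -0.7]
width: 0.327
gripper_force: 39.6
```

```bash
python3 look.py w4 perch ramekin
python3 - <<'E'
from h import *
s=bot.sense();print(s['width']*85,s['gripper_force'],s['ee_pos'])
im=viewer.snapshot('scene')
for t in ['perch','ramekin']:
    for r in viewer.place_of('scene',t): print(t,round(r['conf'],2),w('scene',r['at']).round(4))
E
```

```text
7.2833 [ 0.5486 -0.2852  0.1564] ydir [ 0.994  0.106 -0.   ] z [-0.     0.001 -1.   ] [-6.90707685e-01  1.62532233e-01 -6.14606515e-03  1.40278736e+00
  1.68028060e-04  7.73759657e-01]
perch 0.76 [ 0.5524 -0.2852  0.104 ] tool offs [-0.0004  0.0038  0.0523] [[278. 251.]]
ramekin 0.98 [ 0.5552 -0.2822 -0.0037] tool offs [0.0022 0.007  0.1601] [[280. 203.]]
ramekin 0.6 [ 3.492e-01 -3.182e-01 -3.000e-04] tool offs [-0.0117 -0.2017  0.1567] [[ 53. 218.]]
27.476197651241385 39.635625779628754 [ 0.54913436 -0.28263775  0.15682474]
perch 0.71 [ 0.5478 -0.2844  0.1049]
ramekin 0.77 [ 0.5528 -0.2858 -0.0023]
ramekin 0.65 [ 0.3518 -0.3187 -0.0012]
```

View pics/w4.png

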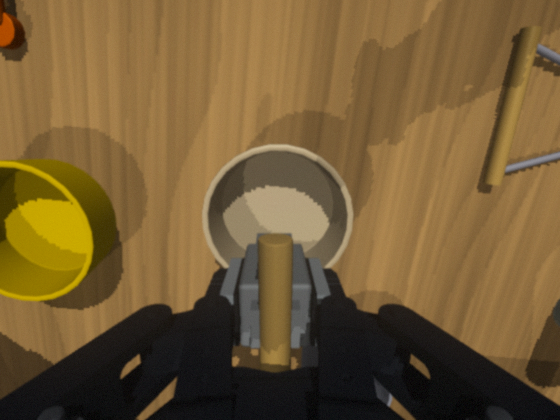

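The beige ramekin's rim spans columns 203-353 (centre 278) and the bar is at 276, so the perch is centred. I'll lower it about 96 mm.

Request:
send_rows(targets=[{"slide": [0,0.002,0.015],"rotation": [0,0,0]},{"slide": [0,0,0.015],"rotation": [0,0,0]},{"slide": [0,0,0.015],"rotation": [0,0,0]},{"slide": [0,0,0.015],"rotation": [0,0,0]},{"slide": [0,0,0.012],"rotation": [0,0,0]},{"slide": [0,0,0.01],"rotation": [0,0,0]},{"slide": [0,0,0.005],"rotation": [0,0,0]},{"slide": [0,0,0.003],"rotation": [0,0,0]}])

```text
time: 8.25
ee_pos: [0.5509, -0.283, 0.0662]
tool_rot: [-2.096, -2.339, -0.0]
force: [0.9, 0.0, -0.3]
width: 0.321
gripper_force: 39.6
```

Request:
send_rows(targets=[{"slide": [0,0,0.002],"rotation": [0,0,0]},{"slide": [0,0,0.002],"rotation": [0,0,0]},{"slide": [0,0,0.001],"rotation": [0,0,0]},{"slide": [0,0,0],"rotation": [0,0,0]},{"slide": [0,0,0],"rotation": [0,0,0]}])

```text
time: 8.67
ee_pos: [0.5512, -0.2836, 0.0623]
tool_rot: [2.097, 2.339, 0.0]
force: [0.4, -0.4, -1.2]
width: 0.321
gripper_force: 39.6
```

Request:
send_rows(targets=[{"slide": [0,0,0.001],"rotation": [0,0,0]},{"slide": [0,0,0.001],"rotation": [0,0,0]},{"slide": [0,0,0.001],"rotation": [0,0,0]},{"slide": [0,0,0],"rotation": [0,0,0]}])

```text
time: 9.0
ee_pos: [0.5509, -0.2833, 0.0586]
tool_rot: [-2.097, -2.339, -0.0]
force: [0.4, -0.1, -0.4]
width: 0.324
gripper_force: 39.6
```

Request:
send_rows(targets=[{"slide": [0,0,0.001],"rotation": [0,0,0]},{"slide": [0,0,0.001],"rotation": [0,0,0]},{"slide": [0,0,0],"rotation": [0,0,0]}])

```text
time: 9.25
ee_pos: [0.5512, -0.2835, 0.0583]
tool_rot: [2.097, 2.339, -0.0]
force: [-4.1, 2.6, 10.1]
width: 0.322
gripper_force: 41.1
```

Request:
send_rows(targets=[{"slide": [0,0,0],"rotation": [0,0,0]},{"slide": [0,0,0],"rotation": [0,0,0]},{"slide": [0,0,0],"rotation": [0,0,0]},{"slide": [0,0,0],"rotation": [0,0,0]},{"slide": [0,0,0],"rotation": [0,0,0]},{"slide": [0,0,0],"rotation": [0,0,0]}], grip=0.6)

```text
time: 9.75
ee_pos: [0.551, -0.2834, 0.0568]
tool_rot: [-2.097, -2.339, -0.0]
force: [0.7, 0.6, 1.7]
width: 0.598
gripper_force: 0.0
```

```bash
python3 look.py w5 perch ramekin perch_button_face
```

```text
9.75 [ 0.551  -0.2834  0.0568] ydir [ 0.994  0.109 -0.   ] z [-0.  0. -1.] [-6.85733100e-01  2.17251400e-01 -1.28437700e-01  1.22526614e+00
  1.03552424e-04  7.76019004e-01]
perch 0.86 [ 0.5522 -0.2856  0.0066] tool offs [-0.0024  0.0009  0.0501] [[274. 252.]]
ramekin 0.64 [ 0.5501 -0.285  -0.001 ] tool offs [-0.0015 -0.0012  0.0578] [[271. 246.]]
perch_button_face 0.64 [ 0.5701 -0.2818  0.0555] tool offs [-0.0005  0.0191  0.0012] [[315. 292.]]
```

View pics/w5.png

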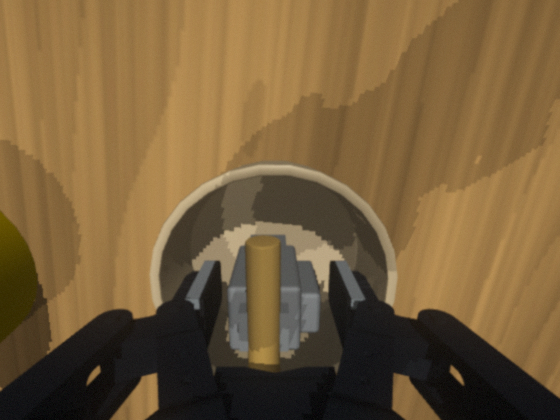

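The perch stands at (262,295) inside the ramekin (rim columns 152-397), and both fingers are clear of it. I'll withdraw straight up.

Request:
send_rows(targets=[{"slide": [0,0,-0.008],"rotation": [0,0,0]},{"slide": [0,0,-0.012],"rotation": [0,0,0]},{"slide": [0,0,-0.02],"rotation": [0,0,0]},{"slide": [0,0,-0.025],"rotation": [0,0,0]},{"slide": [0,0,-0.03],"rotation": [0,0,0]},{"slide": [0,0,-0.03],"rotation": [0,0,0]},{"slide": [0,0,0],"rotation": [0,0,0]},{"slide": [0,0,0],"rotation": [0,0,0]}])

```text
time: 10.62
ee_pos: [0.5523, -0.2844, 0.1856]
tool_rot: [2.094, 2.335, 0.001]
force: [0.2, 0.3, -1.2]
width: 0.602
gripper_force: 0.0
```

```bash
python3 look.py w6 perch ramekin perch_button_face; python3 -c "
from h import *
im=viewer.snapshot('scene')
save('s6.png',np.hstack([cv2.resize(im[190:330,100:270],(400,330)),cv2.resize(cv2.cvtColor(cv2.imread('pics/w6.png'),4),(400,330))]))"
```

```text
10.6167 [ 0.5523 -0.2844  0.1856] ydir [0.994 0.109 0.004] z [ 0.004 -0.003 -1.   ] [-6.85754935e-01  1.58436943e-01  4.23685149e-02  1.44932392e+00
  1.02753645e-04  7.76016645e-01]
perch 0.73 [ 0.5501 -0.287   0.0041] tool offs [-0.0016 -0.0032  0.1815] [[272. 202.]]
ramekin 0.8 [ 0.349  -0.3158  0.0008] tool offs [-0.0084 -0.2063  0.1841] [[ 67. 209.]]
ramekin 0.65 [ 0.5492 -0.2829 -0.0069] tool offs [ 0.0026 -0.0037  0.1925] [[272. 196.]]
perch_button_face 0.52 [ 0.5644 -0.2819  0.0519] tool offs [0.0017 0.0118 0.1338] [[290. 213.]]
```

View pics/s6.png

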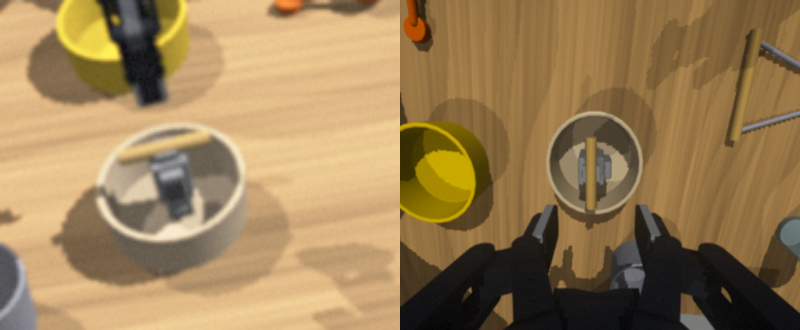

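The perch stands upright in the middle of the level beige ramekin (left crop about (170,185)), and the gripper is clear above it.

```bash
python3 -c "
from rig import hand_in
print(hand_in())"
```

```text
the job is handed in; nothing more can be done
None
```

I pulled the T-perch out of its socket with the release button squeezed in and set it standing in the middle of the upright beige ramekin; the job is handed in at about 11 s, with no verdict returned.

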